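# Set out the paint board

## Task

Finish setting out the grey paint board: the yellow-lidded blue jar and the black-lidded jar already stand in the two end wells of its far row and stay there. From the things standing on the open table to the right of the board (not the stock crowded behind), put the blue-lidded teal jar in the well between those two, the red-lidded jar in the well directly in front (on the robot's side) of the yellow-lidded jar, and the green-lidded amber jar in the well directly in front of the black-lidded jar, each standing flat in its well. Then stand the black-capped teal glitter vial upright on the middle of the teal jar's lid, leaving the white-capped pink vial where it stands.

Things in the scene. Friction and masses are not known exactly. Their poses are not given: they have to be found in the camera images.
- paint_board: Grey plastic board 214 x 280 x 14 mm, fixed, with six round wells, 74 mm wide and 5 mm deep, dark floors. Origin: centre of its underside, on the table; x points away from the robot (turned up to 0.3 rad), y left. Well centres: x = +47.5 mm (far row) or -47.5 mm (near row), y = +90, 0, -90 mm; floors at z = 9 mm. The near row starts empty, its middle well stays unused.
- jar_blue: Blue paint jar with a yellow lid, 65 mm in diameter, 78 mm high, standing at the start in one of the two end wells of the board's far row (left or right varies). Loose, closed, with a screw lid. Origin at the centre of its underside, z up; its yaw is arbitrary and does not matter.
- jar_black: Black paint jar with a black lid, 61 to 67 mm in diameter, 97 mm high, standing at the start in the other end well of the board's far row. Loose, closed, with a screw lid. Origin at the centre of its underside, z up; its yaw is arbitrary and does not matter.
- jar_teal: Teal paint jar with a blue lid, 53 to 58 mm in diameter, 76 mm high (the flat top that things stand on is at 74 mm), standing on the table to the right of the board; 0.22 kg. Loose, closed, with a screw lid. Origin at the centre of its underside, z up; its yaw is arbitrary and does not matter.
- jar_red: Dark paint jar with a red lid and an orange-red patch on its side, 50 mm in diameter, 67 mm high, standing on the table to the right of the board; 0.18 kg. Loose, closed, with a screw lid. Origin at the centre of its underside, z up; its yaw is arbitrary and does not matter.
- jar_amber: Amber-brown paint jar with a green lid, 42 to 45 mm in diameter, 73 mm high, standing on the table to the right of the board; 0.15 kg. Loose, closed, with a screw lid. Origin at the centre of its underside, z up; its yaw is arbitrary and does not matter.
- vial_teal: Small teal glitter vial with a black cap, 20 mm in diameter, 36 mm high, standing on the table to the right of the board; 22 g, loose. Origin at the centre of its underside, z up.
- vial_pink: Small pink glitter vial with a white cap, 20 mm in diameter, 36 mm high, standing loose on the table near its front edge; a bystander. Origin at the centre of its underside, z up.
Not all that is in view belongs to the job. What is shaped like the jar_black but purple is not meant.

How it is judged:
At the end, for the whole second after the job is handed in: All five jars stand flat and at rest on the floors of the wells named in the goal, each within 20 mm of the well's centre along each board axis and upright within 0.06 rad; the teal vial stands still and upright (0.1 rad) on the teal jar's lid, within 13 mm of its middle (((x of jar_blue in the frame of paint_board between 0.0275 and 0.0675 m and y of jar_blue in the frame of paint_board between 0.07 and 0.11 m and x of jar_black in the frame of paint_board between 0.0275 and 0.0675 m and y of jar_black in the frame of paint_board between -0.11 and -0.07 m and x of jar_red in the frame of paint_board between -0.0675 and -0.0275 m and y of jar_red in the frame of paint_board between 0.07 and 0.11 m and x of jar_amber in the frame of paint_board between -0.0675 and -0.0275 m and y of jar_amber in the frame of paint_board between -0.11 and -0.07 m) or (x of jar_blue in the frame of paint_board between 0.0275 and 0.0675 m and y of jar_blue in the frame of paint_board between -0.11 and -0.07 m and x of jar_black in the frame of paint_board between 0.0275 and 0.0675 m and y of jar_black in the frame of paint_board between 0.07 and 0.11 m and x of jar_red in the frame of paint_board between -0.0675 and -0.0275 m and y of jar_red in the frame of paint_board between -0.11 and -0.07 m and x of jar_amber in the frame of paint_board between -0.0675 and -0.0275 m and y of jar_amber in the frame of paint_board between 0.07 and 0.11 m)) and x of jar_teal in the frame of paint_board between 0.0275 and 0.0675 m and y of jar_teal in the frame of paint_board between -0.02 and 0.02 m and z of jar_teal in the frame of paint_board between 0.006 and 0.0115 m and angle between each of jar_teal, jar_red, jar_amber, jar_blue, jar_black's own z axis and vertical below 0.06 rad and linear speed of each of jar_teal, jar_red, jar_amber, jar_blue, jar_black below 0.02 m/s and angular speed of each of jar_teal, jar_red, jar_amber, jar_blue, jar_black below 0.2 rad/s and z of jar_red in the frame of paint_board between 0.006 and 0.0115 m and z of jar_amber in the frame of paint_board between 0.006 and 0.0115 m and z of jar_blue in the frame of paint_board between 0.006 and 0.0115 m and z of jar_black in the frame of paint_board between 0.006 and 0.0115 m and horizontal distance between vial_teal and jar_teal below 0.013 m and z of vial_teal in the frame of jar_teal between 0.07 and 0.079 m and angle between vial_teal's own z axis and vertical below 0.1 rad and linear speed of vial_teal below 0.03 m/s and angular speed of vial_teal below 1 rad/s); the robot touches nothing.
It fails at once if the yellow-lidded or the black-lidded jar is shifted more than 20 mm from its place (distance of any of jar_blue, jar_black from where it was at the start of the episode above 0.02 m).
It fails at once if the pink vial is shifted more than 20 mm (distance of vial_pink from where it was at the start of the episode above 0.02 m).
It also fails if it takes over 102 s, if anything falls off the work surface, if the arm or the gripper's body presses on something with over 40 N, if the wrist force passes 120 N, or if a joint passes its speed limit or range.

## Robot

A 6-joint arm with a two-finger parallel gripper is mounted at the origin on a cart in front of the work surface, level with it; the furniture and walls round the work are solid. World frame = base frame: x ahead of the robot, y to its left, z up, the work surface at z = 0. Lengths are in m, angles in rad, forces in N, time in s.
With the tool pointing down it reaches from about 0.375 to 0.75 m from the base axis. Payload 9 kg.
Tool frame: the origin (TCP) lies midway between the tips of the shut fingers; the grasp point (between the pads) lies behind it (grip_depth is the z of the grasp point in the tool frame, in m); z points along the fingers, y is the line along which they close (so a half turn about z gives the same grasp; the last joint's range is limited). The gripper opens to 85 mm and grips with 20 to 120 N. Pads are 22 mm wide; open, the fingers measure 114 mm over their backs; the gripper's body (76 mm by 85 mm) begins 54 mm behind the grasp point. The pads swing forward as they close: fully open they stand 13 mm farther back than shut.
Start: joints at [-1.356, 0.104, 0.097, 1.564, 0, 1.353], TCP at [0.252, -0.545, 0.231] pointing down, gripper open.
Joint ranges: [-2.99, 2.99], [-0.84, 1.86], [-1.1, 1.16], [-1.84, 2.11], [-1.51, 1.56], [-3.14, 3.14]. Speed limits (rad/s): [2.22, 2.22, 2.57, 3.14, 3.14, 3.14].

## Interface

Orientations are given as [roll, pitch, yaw] about the fixed x, y, z axes, in that order (R = Rz(yaw) Ry(pitch) Rx(roll)).
In Python, from station import goto, move_linear, set_joints, open_gripper, grab, hold, inverse_kinematics, sense, grab_frame, MotionError, sign_off, find_in, place_of, grip_depth gives the robot as it stands. The module is installed in compiled form; this text tells all that it offers. Calls block until the motion is done:
- goto(position, orientation): joint-space move of the TCP to a pose.
- move_linear(position, vel=0.15, attitude=None, threshold=None): straight line of the TCP; attitude=None keeps the orientation; vel is the mean speed in m/s. With threshold (N) it stops when the force on the tool has changed by that much, and returns True; else False.
- set_joints(angles): joint-space move.
- open_gripper() and grab(newtons=None): open the fingers fully, or close them until they stop; newtons is the grip in N (None keeps the last).
- hold(seconds).
- inverse_kinematics(position, orientation): joint angles nearest the present ones, or None.
- sense(): the state.
- grab_frame(name): name is "scene" or "top"; returns a dict with "pixels" (400x640x3 uint8, blue, green, red), "fx", "fy", "cx", "cy" (pixels), "xyz" and "orientation" of the camera in the world. Camera axes: x right, y down, z forward; pixel columns grow to the right and rows downward; lengths in m; the calibration is good to about 2 mm. A picture is of the moment at which its call begins. There is no depth.
A pose or a line that the arm cannot do raises MotionError and nothing moves.
- sign_off(): hands the job in; it is judged then, once.
Trained networks look in a picture, given as the dict that the camera call returned (one of the last four; its "shot" number tells which), for a name from the list of things; names that differ only in an ending like _2 or _b are one class to them, and where a whole thing is asked for, a point or a joint stands for the part that bears it (a point fixed in the world has none). Each returns a list of dicts, best first, with "conf" (0 to 1); they miss things now and then, are a little off and sometimes report something else, mostly with a low value. They report only what shows in the picture. A call takes as long as a camera call. They do not tell look-alikes from the thing itself.
- find_in(target, picture): "centre" ([x, y, z] in m, in world coordinates, good to about 4 mm: the middle of the surface that is visible of it).
- place_of(target, picture): "centre" ([x, y, z] in m, in world coordinates, good to about 4 mm: a listed point, or the origin of a listed thing).
The state is a dict: "time": time; "joint_pos": joint angles; "qd": joint speeds; "joint_efforts": joint torques, N m; "position": TCP position; "orientation": TCP orientation; "contact_force": force on the tool from outside, world axes, zero at the start; "torque": the same for the moment, N m; "finger_gap": opening from 0.0 (shut) to 1.0 (fully open); "finger_force": force on a finger pad.
Only numpy, scipy, OpenCV 4.12 (cv2) and the standard library are available. Lean on these libraries where they do the work, as an engineer would, in place of code of your own. Each camera call takes 0.05 s, during which the arm holds its last target. There are 200 camera calls.

## Working session

There is one attempt and no reset: what is moved stays moved. The work goes in short steps, each a Python script; the robot and the scene stay as the last script left them, time stands still between calls to the robot, and variables do not carry over. Pictures are saved under pics/ and viewed, at most 14 in all, crops included, and the job is handed in when it is done.

```bash
mkdir -p pics; python3 - <<'E'
from station import *
import cv2
print(grip_depth if not callable(grip_depth) else grip_depth())
s=sense(); print(s['time'],s['position'],s['orientation'],s['finger_gap'])
for c in("scene","top"):
    p=grab_frame(c); cv2.imwrite(f"pics/{c}0.png",p["pixels"]); print(c,p["fx"],p["fy"],p["cx"],p["cy"],p["xyz"],p["orientation"])
    for n in("paint_board","jar_blue","jar_black","jar_teal","jar_red","jar_amber","vial_teal","vial_pink"):
        print(n,[(d["centre"],round(d["conf"],2)) for d in place_of(n,p)])
E
```

```text
-0.0187
0.0 [ 0.25157652 -0.54435241  0.23052433] [-3.14031662e+00 -2.84648566e-04  4.32737159e-01] 0.9970680080518756
scene 506.6738399138547 506.6738399138547 321.8086951669832 206.6216246034668 [-0.09210542  0.62498152  0.75942439] [-2.29154034e+00  7.59134152e-04 -2.33549273e+00]
paint_board []
jar_blue [([0.5586, 0.1288, 0.0095], 0.72)]
jar_black [([0.5524, -0.0456, 0.0008], 0.97), ([0.5463, 0.3103, 0.0119], 0.89), ([0.4546, 0.0005, -0.0018], 0.55)]
jar_teal [([0.4013, -0.1274, 0.0004], 0.69)]
jar_red [([0.6296, -0.0812, -0.0043], 0.28)]
jar_amber [([0.5165, -0.1487, -0.0046], 0.54)]
vial_teal [([0.56, 0.1259, 0.0089], 0.69), ([0.6293, -0.0812, -0.0045], 0.44)]
vial_pink [([0.3559, -0.0089, 0.0024], 0.44)]
top 485.0413438801903 485.0413438801903 319.84360465615 198.49354606975146 [0.30097996 0.05599094 1.2898431 ] [-2.97302446  0.00450394 -1.58255521]
paint_board [([0.5066, 0.2203, -0.0029], 0.59)]
jar_blue [([0.5583, 0.1286, 0.0097], 0.81)]
jar_black [([0.5424, 0.3054, 0.0099], 0.68), ([0.4544, 0.0006, -0.0016], 0.67), ([0.5483, -0.0456, 0.0007], 0.56)]
jar_teal [([0.4008, -0.1244, -0.0017], 0.95)]
jar_red [([0.4046, -0.2001, 0.0028], 0.76), ([0.6254, -0.0826, -0.0], 0.6)]
jar_amber [([0.5136, -0.1546, 0.0003], 0.67)]
vial_teal [([0.6262, -0.0843, 0.0018], 0.39)]
vial_pink [([0.3594, -0.0033, -0.0017], 0.35)]
```

View pics/scene0.png

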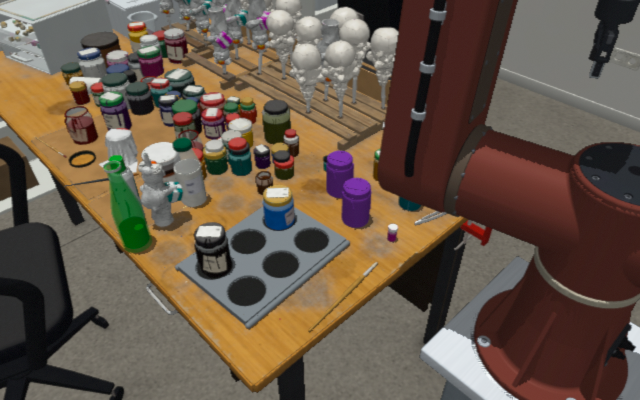

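View pics/top0.png

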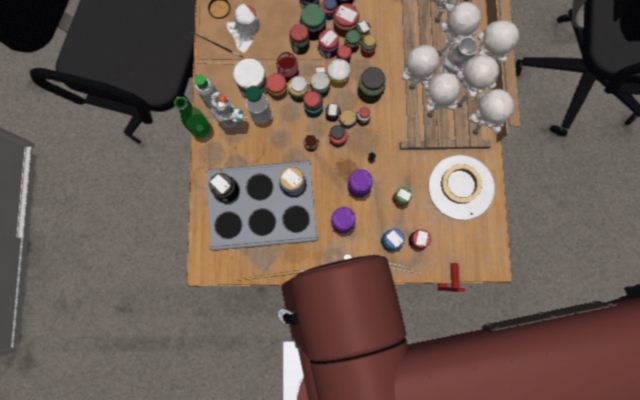

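Scene: black jar is far-left (212,247), blue/yellow far-right (279,205) on the board; the purple look-alikes at scene (340,175),(356,203). In top: teal candidate (394,240), red (421,239), amber (403,196), teal vial (372,157). Look-alikes for those: stock at red (338,134), green/red (313,103), small brown (311,143), (333,112), and the pink vial near (348,258). I choose the open-table ones and check them in a crop.

```bash
cat > h.py <<'E'
from station import *
import cv2, numpy as np
from scipy.spatial.transform import Rotation as R
def unproj(p,u,v,z):
    r=R.from_euler('xyz',p["orientation"]).as_matrix()@np.array([(u-p["cx"])/p["fx"],(v-p["cy"])/p["fy"],1])
    c=np.array(p["xyz"]); return (c+r*(z-c[2])/r[2])[:2]
def proj(p,X):
    q=R.from_euler('xyz',p["orientation"]).as_matrix().T@(np.array(X)-p["xyz"])
    return np.array([p["fx"]*q[0]/q[2]+p["cx"],p["fy"]*q[1]/q[2]+p["cy"]])
def rect(p,z,x0,x1,y0,y1,s=1.0):  # top-down map at height z: up=+x, left=+y, s px/mm
    W,H=int((y1-y0)*1000*s),int((x1-x0)*1000*s)
    w=[(x1,y1),(x1,y0),(x0,y0),(x0,y1)]
    src=np.float32([proj(p,[a,b,z]) for a,b in w]); dst=np.float32([(0,0),(W,0),(W,H),(0,H)])
    return cv2.warpPerspective(p["pixels"],cv2.getPerspectiveTransform(src,dst),(W,H),flags=cv2.INTER_CUBIC)
E
python3 - <<'E'
from h import *
p=grab_frame("top"); im=p["pixels"]
cv2.imwrite("pics/crop1.png",cv2.resize(im[130:280,310:470],None,fx=4,fy=4,interpolation=cv2.INTER_CUBIC)[:600])
r=rect(p,0.014,.38,.64,.05,.38,2)
cv2.imwrite("pics/board.png",r)
g=r.max(axis=2); m=(g<55).astype(np.uint8)
n,l,st,ce=cv2.connectedComponentsWithStats(m)
for i in range(1,n):
    if st[i][4]>3000: print("well",st[i],.64-ce[i][1]/2000,.38-ce[i][0]/2000)
hsv=cv2.cvtColor(im,cv2.COLOR_BGR2HSV)
for n,X,h,(a,b) in(("teal",(.401,-.125),.075,(95,125)),("red",(.405,-.2),.067,(0,8)),("amber",(.514,-.155),.073,(40,85)),("yel",(.558,.129),.087,(18,32))):
    c=proj(p,[*X,h]); q=cv2.inRange(hsv,(a,90,50),(b,255,255))
    if n=="red": q|=cv2.inRange(hsv,(170,90,50),(180,255,255))
    yy,xx=np.nonzero(q); k=np.hypot(xx-c[0],yy-c[1])<16
    pts=np.stack([xx[k],yy[k]],1).astype(np.float32); (u,v),rad=cv2.minEnclosingCircle(pts)
    print(n,k.sum(),c,(u,v),rad,unproj(p,u,v,h))
E
```

```text
well [  252   110   133   134 13941] 0.5521110393802453 0.22083509073954521
well [  62  123  146  140 8179] 0.535325773321922 0.3025153441741044
well [  446   283   132   136 13890] 0.46474341252699786 0.12383520518358532
well [  266   297   134   136 14053] 0.45766213619867646 0.21351195474275955
well [   87   312   134   135 14041] 0.45058963036820743 0.3030249982195
teal 138 [393.87023583 239.64143502] (392.6219482421875, 238.98780822753906) 10.622054100036621 [ 0.40267346 -0.12193852]
red 160 [423.11789601 237.9600328 ] (420.0, 239.0) 10.816754341125488 [ 0.40247542 -0.19202905]
amber 11 [403.88453395 195.17803418] (400.5, 200.0) 4.031229019165039 [ 0.50166732 -0.14589757]
yel 139 [291.97934814 178.50314582] (291.4482727050781, 178.22413635253906) 11.31424331665039 [0.55873947 0.13034461]
```

View pics/crop1.png

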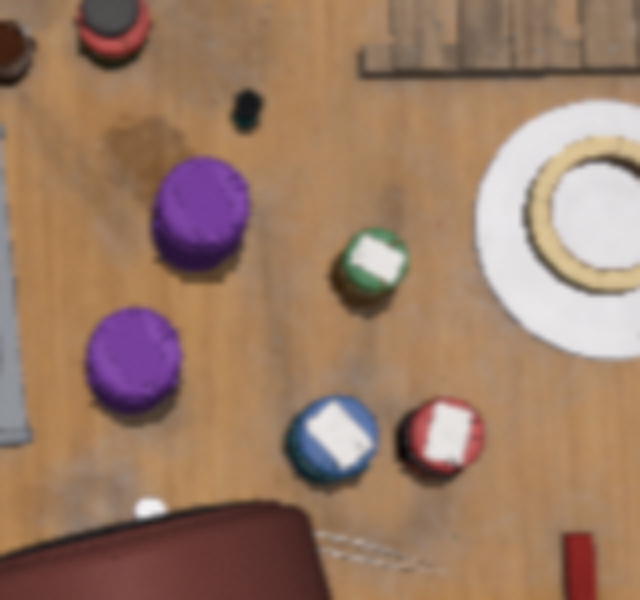

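View pics/board.png

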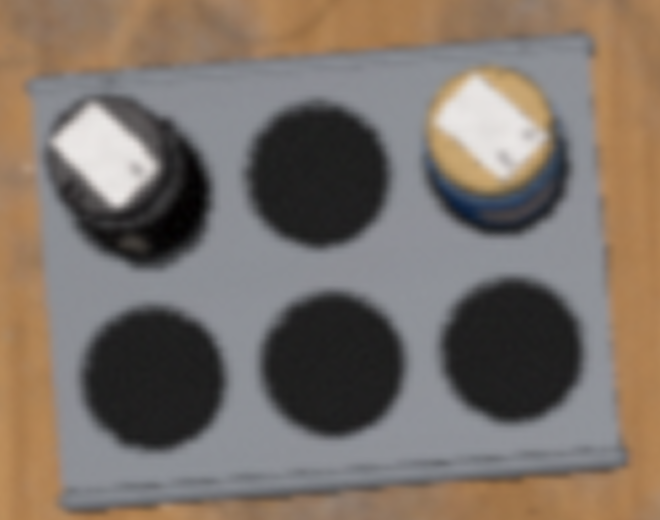

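Crop: blue-lidded jar top at crop (338,432), red lid (445,434), green lid (375,257), black vial cap ~(250,100); two purple decoys to the left. Board wells: far-middle (0.552,0.221), near-right (0.465,0.124), near-left (0.451,0.303), yaw ≈ 0.08. Red goes near-right (by yellow lid), amber near-left (by black).

```bash
cat >> h.py <<'E'
from math import pi
Y=0.079
def pick(xy,yaw,z,N=30,up=.17):
    goto([*xy,up],[pi,0,yaw]); move_linear([*xy,z],vel=.15); grab(N)
    s=sense(); print("grip",s["finger_gap"],s["finger_force"],s["time"])
    move_linear([*xy,up],vel=.2)
    print("lifted",sense()["finger_gap"])
def place(xy,yaw,z,up=.2,via=None):
    if via is not None: goto(via,[pi,0,yaw])
    goto([*xy,up],[pi,0,yaw]); move_linear([*xy,z+.006],vel=.15)
    hit=move_linear([*xy,z-.003],vel=.02,threshold=5)
    s=sense(); print("down",hit,s["position"],s["contact_force"])
    open_gripper(); move_linear([*xy,up],vel=.2); print("t",sense()["time"])
E
python3 - <<'E'
from h import *
p=grab_frame("top")
for n,(u,v),h in(("teal",(338,432),.075),("red",(445,434),.067),("amber",(375,257),.073),("vial",(250,100),.036)):
    print(n,unproj(p,310+u/4-.4,130+v/4-.4,h))
for xy,yw in(((.402,-.123),pi/2),((.402,-.195),pi/2),((.514,-.154),pi),((.626,-.083),pi-.45),((.552,.221),pi/2+Y),((.465,.124),pi+Y),((.451,.303),pi+Y)):
    for z in(.02,.2): 
        q=inverse_kinematics([*xy,z],[pi,0,yw]); print(None if q is None else np.round(q,2))
E
```

```text
teal [ 0.40610363 -0.12576595]
red [ 0.40471667 -0.19427407]
amber [ 0.5174507  -0.15377988]
vial [ 0.63118652 -0.08135684]
[-0.61 -0.41 -0.75  1.22  0.    0.96]
[-0.61 -0.46 -0.47  1.57  0.    0.96]
[-0.75 -0.31 -0.68  1.2   0.    0.82]
[-0.75 -0.38 -0.4   1.55  0.    0.82]
[-0.54 -0.01 -0.41  1.17  0.   -0.54]
[-0.54 -0.09 -0.16  1.51  0.   -0.54]
[-0.34  0.27 -0.11  1.2   0.    0.11]
[-0.34  0.2   0.14  1.52  0.    0.11]
[ 0.16  0.16 -0.23  1.18  0.    1.65]
[0.16 0.08 0.02 1.51 0.   1.65]
[-0.01 -0.19 -0.58  1.18  0.   -0.09]
[-0.01 -0.27 -0.31  1.53  0.   -0.09]
[ 0.35  0.01 -0.39  1.17  0.    0.27]
[ 0.35 -0.07 -0.14  1.51  0.    0.27]
```

```bash
python3 - <<'E'
from h import *
pick((.404,-.125),pi/2,.02)
place((.552,.221),pi/2+Y,.029)
p=grab_frame("top"); cv2.imwrite("pics/a.png",p["pixels"][120:290,180:460])
for n in("jar_teal","jar_red","jar_amber","vial_teal"): print(n,[(d["centre"],round(d["conf"],2)) for d in place_of(n,p)])
E
```

```text
grip 0.6057673949277481 31.099102366246925 4.2083
lifted 0.6047034367806768
down True [0.55246118 0.22113398 0.02965775] [-1.43704616e+00 -1.95446573e-03  5.59811716e+00]
t 9.575
jar_teal [([0.5513, 0.2212, 0.0056], 0.62)]
jar_red [([0.4022, -0.1978, 0.0033], 0.65), ([0.5522, 0.223, 0.0107], 0.63)]
jar_amber [([0.5122, -0.1564, 0.0001], 0.7)]
vial_teal [([0.5136, -0.1531, 0.0004], 0.65), ([0.6274, -0.084, 0.0002], 0.38)]
```

```bash
python3 - <<'E'
from h import *
pick((.404,-.1965),pi/2,.016)
place((.465,.124),pi+Y,.025)
pick((.515,-.154),pi,.018)
place((.451,.303),pi+Y,.027)
goto([.45,-.2,.25],[pi,0,pi-.45])
p=grab_frame("top"); c=p["pixels"][120:290,190:440]
cv2.imwrite("pics/b.png",cv2.resize(c,None,fx=3,fy=3,interpolation=cv2.INTER_CUBIC))
for n in("jar_teal","jar_red","jar_amber","jar_blue","jar_black","vial_teal"): print(n,[(d["centre"],round(d["conf"],2)) for d in place_of(n,p)])
p=grab_frame("scene"); print([(d["centre"],round(d["conf"],2)) for d in place_of("vial_teal",p)],[(d["centre"],round(d["conf"],2)) for d in place_of("jar_teal",p)])
cv2.imwrite("pics/b2.png",cv2.resize(p["pixels"][120:320,170:440],None,fx=2.9,fy=2.9,interpolation=cv2.INTER_CUBIC))
E
```

```text
grip 0.5653094593687252 30.960246386239305 13.075
lifted 0.5564558203496554
down True [0.4658617  0.12393941 0.0256612 ] [ 0.62186625 -0.31094521  3.24004062]
t 18.3667
grip 0.47763375446534234 30.081432597062303 21.1083
lifted 0.47990356699516395
down True [0.45158212 0.30292074 0.02718123] [ 0.29616501 -1.26031997  4.29673403]
t 26.875
jar_teal [([0.5505, 0.2229, 0.0081], 0.94)]
jar_red [([0.4651, 0.1234, 0.0138], 0.66), ([0.5431, 0.3098, 0.0098], 0.43)]
jar_amber [([0.4524, 0.3024, 0.0072], 0.74), ([0.5413, 0.3097, 0.0108], 0.72)]
jar_blue [([0.5591, 0.1293, 0.0094], 0.86)]
jar_black [([0.4544, 0.001, -0.0018], 0.77), ([0.5478, -0.0434, -0.0002], 0.7)]
vial_teal [([0.6278, -0.0845, 0.0036], 0.58)]
[([0.6319, -0.0812, -0.0022], 0.51), ([0.4671, 0.1255, 0.0135], 0.44)] [([0.5484, 0.2175, 0.0099], 0.75)]
```

View pics/b.png

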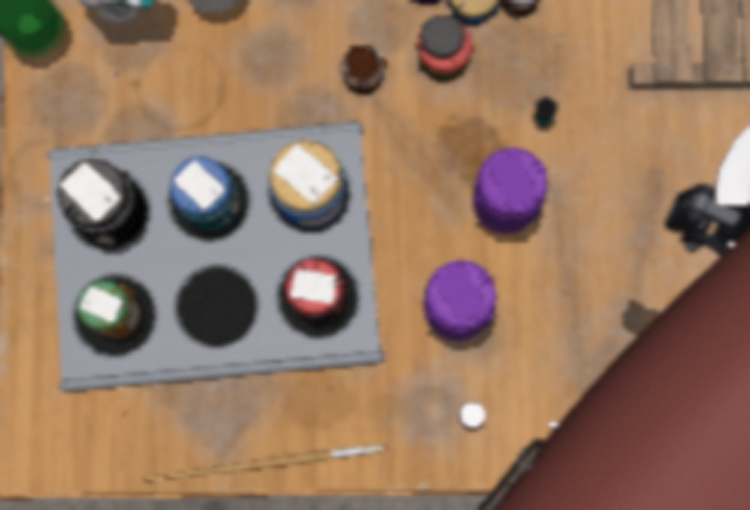

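View pics/b2.png

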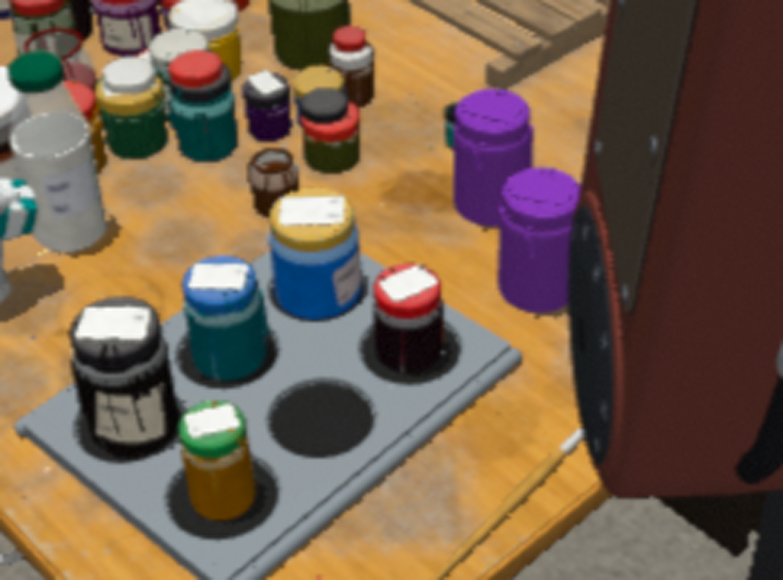

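All three jars stand in their wells (top crop: blue lid (205,188), red (315,287), green (103,305)), the pink vial's white cap is untouched at (472,415). The teal vial is at top-crop (545,112), just behind the purple jar; I'll grasp it with fingers perpendicular to that jar.

```bash
python3 - <<'E'
from h import *
pick((.629,-.083),pi-.44,.010,N=20,up=.2)
goto([.552,.2215,.25],[pi,0,pi/2+Y]); hold(.3)
p=grab_frame("scene"); cv2.imwrite("pics/c.png",cv2.resize(p["pixels"][90:290,150:350],None,fx=3,fy=3,interpolation=cv2.INTER_CUBIC))
print(sense()["finger_gap"],sense()["time"])
E
```

```text
grip 0.22142960926742644 19.488047575876664 32.125
lifted 0.22388214251982003
0.22149602074676877 34.9583
```

View pics/c.png

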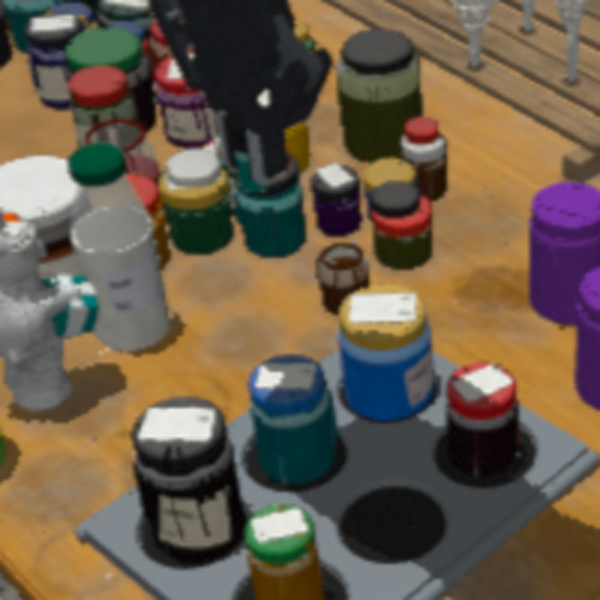

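The vial is held (19 mm gap); the teal jar lid is at (290,385) below it. Placing now.

```bash
python3 - <<'E'
from h import *
xy=(.552,.221)
move_linear([*xy,.101],vel=.12); hold(.2)
hit=move_linear([*xy,.089],vel=.012,threshold=2.5)
s=sense(); print(hit,s["position"],s["contact_force"]); hold(.2)
open_gripper(); hold(.2); move_linear([*xy,.25],vel=.12); goto([.45,-.2,.25],[pi,0,pi-.45])
for c,(a,b,x,y) in{"top":(150,270,195,325),"scene":(150,310,160,360)}.items():
    p=grab_frame(c); cv2.imwrite(f"pics/d{c}.png",cv2.resize(p["pixels"][a:b,x:y],None,fx=4,fy=4 if c=="top" else 3.7,interpolation=cv2.INTER_CUBIC))
    for n in("jar_teal","vial_teal","vial_pink","jar_blue","jar_black"): print(n,[(d["centre"],round(d["conf"],2)) for d in place_of(n,p)])
print(sense()["time"])
E
```

```text
True [0.55203155 0.22098777 0.09278859] [-0.13427709 -0.31650413  3.33984722]
jar_teal [([0.5537, 0.2225, 0.0093], 0.79)]
vial_teal [([0.5501, 0.2186, 0.0853], 0.42)]
vial_pink [([0.3614, -0.0052, -0.002], 0.4)]
jar_blue [([0.5575, 0.1296, 0.0118], 0.85)]
jar_black [([0.5425, 0.3072, 0.0091], 0.89), ([0.5473, -0.043, -0.0003], 0.88), ([0.4572, -0.0, 0.0], 0.56)]
jar_teal [([0.5505, 0.2187, 0.0075], 0.79)]
vial_teal [([0.5564, 0.2236, 0.0776], 0.5)]
vial_pink []
jar_blue [([0.56, 0.1284, 0.0111], 0.59), ([0.4647, 0.1219, 0.0114], 0.32)]
jar_black [([0.5482, 0.308, 0.0126], 0.93), ([0.4542, -0.0001, -0.0006], 0.86), ([0.5503, -0.0456, -0.001], 0.61)]
42.0167
```

View pics/dtop.png

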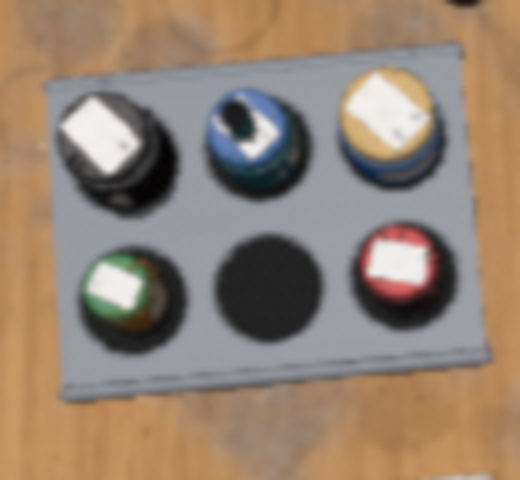

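View pics/dscene.png

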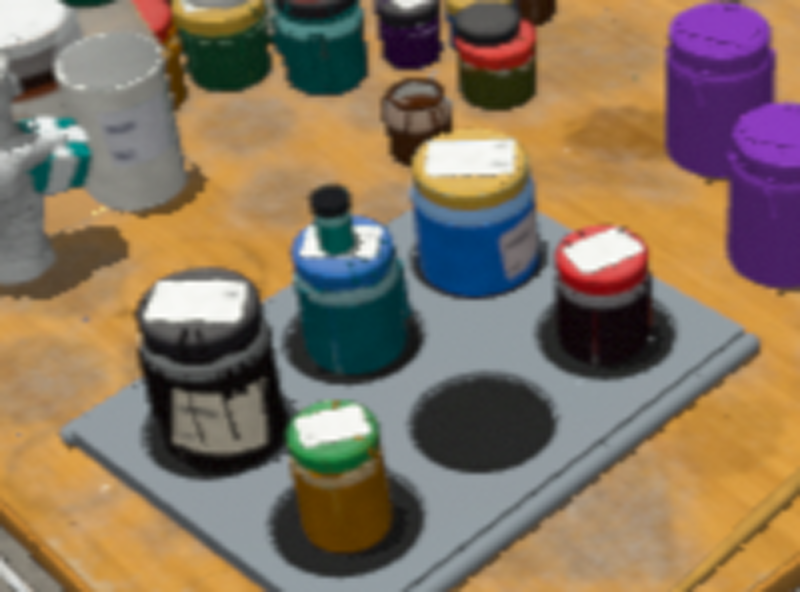

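The vial stands upright near the lid's middle (scene crop (335,215), top crop (238,118)); all jars are in their wells and the pink vial has not moved.

```bash
python3 -c "
from station import *
hold(.5); print(sign_off())"
```

```text
the job is handed in; nothing more can be done
None
```

I handed the job in at about 42 s on the robot's clock: the three jars stand in their wells and the teal vial stands upright on the teal jar's lid. The sign-off returned no verdict; in the last pictures the blue and black jars and the pink vial had not visibly moved.

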